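# Release the ratchet jaw of a jar clamp

### The arm

A 7-joint arm with a two-finger parallel gripper is mounted at the origin on the work surface; the furniture and walls round the work are solid. World frame = base frame: x ahead of the robot, y to its left, z up, the work surface at z = 0. Lengths are in m, angles in rad, forces in N, time in s.
With the tool pointing down it reaches from about 0.425 to 0.875 m from the base axis. Payload 4.7 kg.
Tool frame: the origin (TCP) lies on the centre line of the jaws, within the pads' length; the fingertips stand 14 mm ahead of it and the grasp point (between the pads) lies 5 mm behind it; z points along the fingers, y is the direction in which the jaws open and shut (so a half turn about z gives the same grasp; the last joint's range is limited). The gripper opens to 87 mm and grips with 3 to 60 N. Pads are 19 mm wide; open, the fingers measure 117 mm over their backs; the gripper's body (75 mm by 190 mm) begins 51 mm behind the grasp point.
Start: joints at [-1.149, 0.321, -0.07, 1.45, 0.023, 1.371, -0.057], TCP at [0.258, 0.597, 0.237] pointing down, gripper open.
Joint ranges: [-2.86, 2.86], [-0.3, 2.09], [-1.38, 1.24], [0.06, 2.45], [-1.56, 4.7], [0.09, 2.05], [-2.69, 2.69]. Speed limits (rad/s): [2.57, 2.57, 3.14, 3.14, 3.14, 3.14, 3.14].

### API

Orientations are given as a rotation vector (axis times angle).
In Python, from bench import ctrl, optics, models gives the robot as it stands. The module is installed in compiled form; this text tells all that it offers.
- The arm moves only by the tool arm_command, never from a script. Its argument "motion" is a list of rows, each a list of 3 entries, a list of its own where there are three numbers: the shift along the tool's x, y, z in mm, then the turn, a rotation vector about the tool's x, y, z in degrees, then the closure, from 0 (fully open) to 1 (shut). In form: [[[x, y, z], [ax, ay, az], claw], ...]. A call has 1 to 8 rows; each row shifts and turns the commanded pose from where the row before left it, along the tool's axes as they then stand; what a row does not reach is not made up. A row lasts 1/12 s, in which the tool goes at most 41.7 mm and 7.16 degrees, less where a joint would pass 70% of its speed; a pose out of reach is approached as far as the arm can. A call with a gripper value outside its range is refused whole. The fingers move at their own pace and stop on an object; "force" is the grip in N (left out, the last holds). Time passes only in rows, so rows that do not move let the fingers close. It gives the time, the measured TCP pose, the force and the opening at its end, in the units of the state.
- ctrl.get_state(): the state, without advancing time (a new reading comes with each control period).
- optics.get_image(name): name is "scene" or "top"; returns (picture, depth): 400x640x3 uint8, blue, green, red; 400x640 float32, m along the optical axis (not along the pixel's ray), 0 where there is no reading.
- optics.camera_model(name): a dict with "fovy" (degrees; the focal length in pixels is half the picture's height over the tangent of half this angle, whatever the lens; pixels are square), "cx", "cy" (the principal point, pixels), "rvec" (rotation vector, rad) and "tvec" (3), from world to camera coordinates, as OpenCV has them. Camera axes: x right, y down, z forward; pixel columns grow to the right and rows downward; lengths in m; the calibration is good to about 2 mm. A picture is of the moment at which its call begins. camera_model takes no time and is no camera call.
- ctrl.close_job(): hands the job in, once; it reports no verdict.
Trained networks look in the newest picture that a camera, given by its name, has taken for a name from the list of things; names that differ only in an ending like _2 or _b are one class to them, and where a whole thing is asked for, a point or a joint stands for the part that bears it (a point fixed in the world has none). Each returns a list of dicts, best first, with "conf" (0 to 1); they miss things now and then, are a little off and sometimes report something else, mostly with a low value. They report only what shows in the picture. A call takes as long as a camera call.
- models.search_frame(camera, target): "location" ([x, y, z] in m, in the coordinates of the camera as it stood for that picture, good to about 4 mm: the middle of the surface that is visible of it).
- models.silhouettes(camera, target): "pixels" (400x640 bool, what is visible of it).
The state is a dict: "time": time; "joint_positions": joint angles; "qd": joint speeds; "joint_torque": joint torques, N m; "position": TCP position; "tool_rot": TCP orientation; "ft_force": force on the tool from outside, world axes, zero at the start; "torque": the same for the moment, N m; "grip_width": opening from 0.0 (shut) to 1.0 (fully open).
Only numpy, scipy, OpenCV 4.12 (cv2) and the standard library are available. Lean on these libraries where they do the work, as an engineer would, in place of code of your own. Each camera call takes 0.05 s, during which the arm holds its last target.

### The job

Open the jar clamp: with the fingertips, press down the release pad on top of its sliding jaw and, while keeping it down, push the jaw back along its bar, away from the jam jar, until it is fully home against the end stop, then come away from it. Do not pick up, tip or shift the jam jar or the other things standing around the clamp.

Things in the scene. Friction and masses are not known exactly. Their poses are not given: they have to be found in the camera images.
- clamp: Jar clamp, fixed to the table: a pale wooden board 130 (x) x 330 (y) x 12 mm high; origin at the centre of its underside, z up. A steel bar 16 mm wide, saw teeth below, runs along y at x = +35 mm, z = 22 to 32 mm. A grey fixed jaw (78 mm high) stands at the -y end, the sliding jaw rides on the bar, and the end stop stands at its +y end. Back, away from the jar, is +y.
- jaw (a joint): Position of the sliding jaw on the bar, m, 0 to 0.15; grows towards the clamp's +y (back, away from the jar); 0.15 is fully home against the end stop. The pad's centre is at clamp x = +35 mm, y = -60 mm + this value. About 2.5 N friction; it stays where left. A ratchet pawl lets it go towards the jar but blocks it backwards unless the release pad is held down.
- release (a joint): How far the release pad is pressed straight down, m, 0 to 0.010 (stop). Sprung up: about 2 N to start, 5.6 N at the bottom. At rest it reads 0 to 0.004, as the pawl may ride on a tooth; beyond about 0.005 the pawl is clear of the teeth and the jaw can go back. It springs up when let go.
- release_pad (a point): Centre of the upper face of the release pad, moving with pad and jaw: black, ribbed, 40 (clamp x) x 42 (clamp y) mm, face 53 mm above the table when fully up. It lies in a channel 48.5 mm wide (along clamp y) between the jaw's front plate (jar's side, top at 80 mm) and the thumb stop (far side from the jar); the channel is open above and at both ends along clamp x.
- thumb_stop (a point): Point on the sliding jaw's thumb stop: an upright grey plate 44 mm wide, 7 mm thick, top at 82 mm above the table, at the +y (back) edge of the release pad. The point is on its face towards the pad, 10 mm below its top, 24 mm from the pad's centre. A fingertip in the channel pushes the jaw back against this face.
- end_stop (a point): Centre of the face of the end stop that the jaw meets: a grey block 44 mm wide and 14 mm thick, top 52 mm above the table, fixed to the board at the +y end of the bar.
- jam_jar: Loose jam jar, 59 mm diameter, 85 mm high, standing on the board between the fixed jaw and the sliding jaw; origin at the centre of its underside, z up. Must stay where it is.
- shot_glass: Loose small glass, 46 mm diameter, 57 mm high, standing in front of the clamp (robot's side); origin at the centre of its underside. Leave alone.
- spice_jar: Loose spice jar with black cap, 41 mm diameter, 105 mm high, standing in front of the clamp; origin at the centre of its underside. Leave alone.
- shaker: Loose salt shaker, 44 mm diameter, 90 mm high, standing behind the clamp; origin at the centre of its underside. Leave alone.
- fruit_tin: Loose tin, 75 mm diameter, 58 mm high, at the back right; origin at the centre of its underside. Leave alone.
- yoghurt_pot: Loose yoghurt pot, 72 mm diameter, 72 mm high, at the left; origin at the centre of its underside. Leave alone.

How it is judged:
On the way, in this order (a step that is already met when the one before it is completed fails the run):
1. the fingers press the release pad down (value of joint release above 0.005 m and contact force between the fingers and release above 0.5 N and value of joint jaw below 0.1 m), for 0.1 s.
2. the jaw is pushed back to the end stop (value of joint jaw above 0.145 m), for 0.1 s.
At the end, for the whole second after the job is handed in: The sliding jaw rests within 5 mm of its end stop, the release pad is up again, and the jar and the other loose things stand upright within 20 mm of where they were (value of joint jaw above 0.145 m and velocity of joint jaw below 0.005 m/s and value of joint release below 0.005 m and distance of each of jam_jar, shot_glass, spice_jar, shaker, fruit_tin, yoghurt_pot from where it was at the start of the episode below 0.02 m and angle between each of jam_jar, shot_glass, spice_jar, shaker, fruit_tin, yoghurt_pot's own z axis and vertical below 0.2 rad); the robot touches nothing.
It fails at once if the jam jar is lifted, tipped or moved over 20 mm (distance of jam_jar from where it was at the start of the episode above 0.02 m or angle between jam_jar's own z axis and vertical above 0.3 rad).
It fails at once if another loose thing is lifted, tipped or moved over 20 mm (distance of any of shot_glass, spice_jar, shaker, fruit_tin, yoghurt_pot from where it was at the start of the episode above 0.02 m or angle between any of shot_glass, spice_jar, shaker, fruit_tin, yoghurt_pot's own z axis and vertical above 0.3 rad).
It also fails if it takes over 40 s, if anything falls off the work surface, if the arm or the gripper's body presses on something with over 40 N, if the wrist force passes 120 N, or if a joint passes its speed limit or range.

## Working session

There is one attempt and no reset: what is moved stays moved. The work goes in short steps, Python scripts to look and compute and a tool call to move; the robot and the scene stay as the last step left them, time stands still between calls to the robot, and variables do not carry over. Pictures are saved under pics/ and viewed, and the job is handed in when it is done.

Besides the shell and the picture viewer there is one more tool, called as name(argument=value, ...), one argument or row to a line, values as JSON. arm_command: Moves the arm, as the interface text tells. Its arguments: {"type":"object","properties":{"motion":{"type":"array","items":{"type":"array"}},"force":{"type":"number"}},"required":["motion"]}

```bash
mkdir -p pics; cat > h.py <<'E'
import numpy as np, cv2
from bench import ctrl, optics, models
def cam(n):
    m=optics.camera_model(n); R=cv2.Rodrigues(np.array(m['rvec'],float))[0]; t=np.array(m['tvec'],float).ravel()
    f=200/np.tan(np.radians(m['fovy'])/2); return R,t,f,m['cx'],m['cy']
def toworld(n,p): R,t,*_=cam(n); return R.T@(np.array(p)-t)
def proj(n,P): R,t,f,cx,cy=cam(n); c=R@np.array(P)+t; return c[0]/c[2]*f+cx,c[1]/c[2]*f+cy
def cloud(n,d):
    R,t,f,cx,cy=cam(n); v,u=np.mgrid[0:400,0:640]
    P=np.stack([(u-cx)/f*d,(v-cy)/f*d,d],-1); return (P-t)@R
E
python3 - <<'E'
from h import *
for n in ('scene','top'):
    im,d=optics.get_image(n); cv2.imwrite(f'pics/{n}0.png',im); np.save(f'{n}0.npy',d)
    print(n,optics.camera_model(n))
    for t in ('clamp','release_pad','thumb_stop','end_stop','jam_jar','shot_glass','spice_jar','shaker','fruit_tin','yoghurt_pot'):
        for r in models.search_frame(n,t)[:2]: print(t,round(r['conf'],2),toworld(n,r['location']).round(3))
print(ctrl.get_state())
E
```

```text
scene {'fovy': 43.58174664369343, 'cx': 319.4475208705392, 'cy': 191.43623478133588, 'rvec': array([ 2.17493492, -1.02264416,  0.40596035]), 'tvec': array([-0.32428333,  0.34072273,  1.22877366])}
clamp 0.91 [ 0.474 -0.121  0.01 ]
release_pad 0.56 [ 0.51  -0.126  0.058]
thumb_stop 0.97 [ 0.494 -0.134  0.053]
thumb_stop 0.56 [0.442 0.385 0.068]
end_stop 0.69 [ 0.47  -0.121  0.007]
jam_jar 0.92 [ 0.409 -0.209  0.101]
shot_glass 0.53 [ 0.367 -0.106  0.038]
spice_jar 0.56 [0.409 0.001 0.077]
shaker 0.62 [ 0.557 -0.18   0.053]
fruit_tin 0.64 [ 0.654 -0.358  0.057]
yoghurt_pot 0.68 [0.44  0.382 0.07 ]
top {'fovy': 46.45323918441486, 'cx': 317.42874604261675, 'cy': 199.62912805041483, 'rvec': array([ 2.13823699, -2.13962835,  0.19794387]), 'tvec': array([0.02985619, 0.53086528, 1.44852895])}
clamp 0.65 [ 0.485 -0.095  0.008]
clamp 0.54 [0.414 0.012 0.103]
release_pad 0.58 [ 0.505 -0.132  0.053]
thumb_stop 0.73 [ 0.499 -0.134  0.053]
thumb_stop 0.58 [ 0.508 -0.134  0.055]
end_stop 0.74 [ 0.376 -0.103  0.023]
end_stop 0.72 [ 0.488 -0.092  0.014]
jam_jar 0.54 [ 0.42  -0.196  0.096]
shot_glass 
[... 259 characters left out ...]
1.1, 'joint_positions': array([-1.14892105,  0.32101116, -0.07008334,  1.45048694,  0.02264215,
        1.3708098 , -0.0569127 ]), 'qd': array([-4.66260398e-04, -1.35436287e-03,  1.23257160e-05, -1.81350943e-04,
        1.45403267e-03,  5.63285116e-04,  1.20154191e-03]), 'joint_torque': array([-1.23856120e-03, -4.91107428e+01, -4.03627222e-01, -3.12790346e+01,
       -6.36372878e-02,  3.35569843e-02,  1.92405298e-05]), 'position': array([0.25782331, 0.59670412, 0.23658573]), 'tool_rot': array([6.36084512e-01, 3.07641854e+00, 8.61614224e-05]), 'ft_force': array([-0.15671024,  0.2608755 , -0.07966361]), 'torque': array([ 0.01548896,  0.02509646, -0.02280646]), 'grip_width': 1.0000579429997005}
```

View pics/scene0.png

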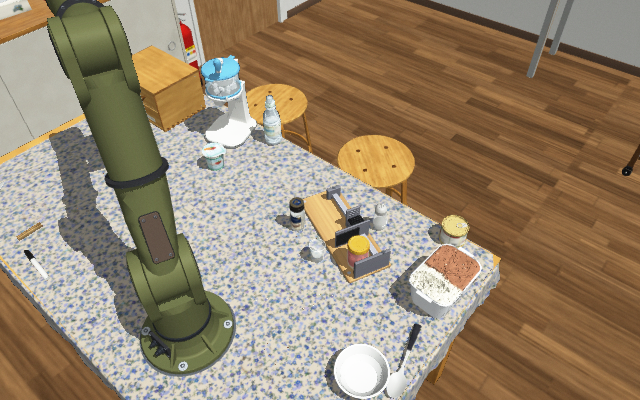

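View pics/top0.png

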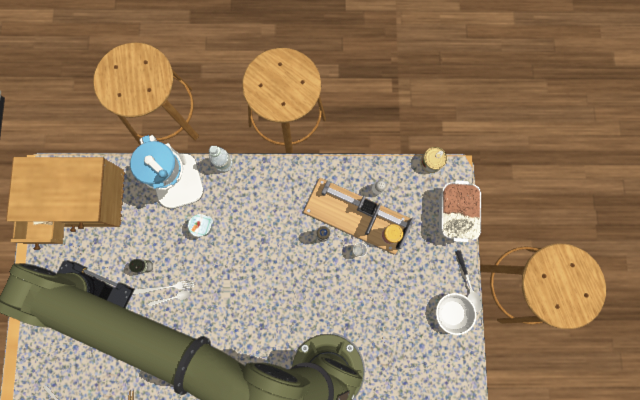

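The top view shows the clamp from about (408,240) at the jar end to (315,190) at the end stop. The black pad is near (369,207). Next I zoom in and fit the clamp pose.

```bash
python3 - <<'E'
from h import *
im=cv2.imread('pics/top0.png'); cv2.imwrite('pics/topz.png',cv2.resize(im[170:260,295:420],None,fx=6,fy=6,interpolation=cv2.INTER_CUBIC))
im=cv2.imread('pics/scene0.png'); cv2.imwrite('pics/scenez.png',cv2.resize(im[180:285,285:405],None,fx=5.5,fy=5.5,interpolation=cv2.INTER_CUBIC))
# board pose
for n in ('top','scene'):
    d=np.load(f'{n}0.npy'); P=cloud(n,d); im=cv2.imread(f'pics/{n}0.png')
    hsv=cv2.cvtColor(im,cv2.COLOR_BGR2HSV)
    ok=(d>0)&(abs(P[...,0]-.48)<.2)&(abs(P[...,1]+.12)<.22)
    board=ok&(P[...,2]>.004)&(P[...,2]<.022)&(hsv[...,1]>90)&(hsv[...,0]<25)
    c=max(cv2.findContours(board.astype('uint8'),0,1)[0],key=cv2.contourArea)
    allm=ok&(P[...,2]>.006)
    q=P[board][:,:2].astype('float32'); r=cv2.minAreaRect(q); print(n,'board',len(q),P[board][:,2].mean(),r)
    s=ok&(P[...,2]>.045)
    lab=cv2.connectedComponents(s.astype('uint8'))
    for k in range(1,lab[0]):
        m=lab[1]==k
        if m.sum()>8: print(m.sum(),P[m].mean(0).round(3),P[m].min(0).round(3),P[m].max(0).round(3))
E
```

```text
top board 2606 0.012646729890552507 ((0.4849984049797058, -0.09925168752670288), (0.3294999599456787, 0.12929239869117737), 65.1418685913086)
105 [ 0.658 -0.329  0.055] [ 0.631 -0.34   0.046] [ 0.68  -0.314  0.066]
54 [0.571 0.003 0.052] [ 0.551 -0.008  0.045] [0.591 0.015 0.06 ]
133 [ 0.568 -0.164  0.077] [ 0.554 -0.184  0.045] [ 0.588 -0.149  0.095]
204 [ 0.51  -0.128  0.059] [ 0.483 -0.158  0.047] [ 0.539 -0.096  0.086]
105 [ 0.465 -0.144  0.075] [ 0.421 -0.169  0.048] [ 0.516 -0.122  0.089]
483 [ 0.418 -0.213  0.086] [ 0.374 -0.269  0.045] [ 0.47  -0.173  0.104]
160 [0.418 0.014 0.102] [ 0.4   -0.005  0.052] [0.439 0.032 0.113]
54 [ 0.374 -0.103  0.056] [ 0.35  -0.122  0.045] [ 0.395 -0.081  0.068]
scene board 1973 0.012158854670965788 ((0.5628879070281982, -0.1395464539527893), (0.3329158127307892, 0.3043985068798065), 65.0575180053711)
61 [ 0.569 -0.001  0.051] [ 0.551 -0.012  0.045] [0.59  0.016 0.057]
326 [0.414 0.004 0.086] [ 0.397 -0.011  0.045] [0.441 0.031 0.111]
189 [ 0.563 -0.175  0.072] [ 0.553 -0.189  0.046] [ 0.583 -0.156  0.093]
1475 [ 0.442 -0.19   0.073] [ 0.371 -0.274  0.045] [ 0.538 -0.101  0.103]
98 [ 0.658 -0.331  0.055] [ 0.632 -0.34   0.046] [ 0.68  -0.317  0.061]
118 [ 0.371 -0.105  0.053] [ 0.347 -0.128  0.045] [ 0.395 -0.08   0.062]
```

```bash
ls pics
```

```text
scene0.png
scenez.png
top0.png
topz.png
```

View pics/topz.png

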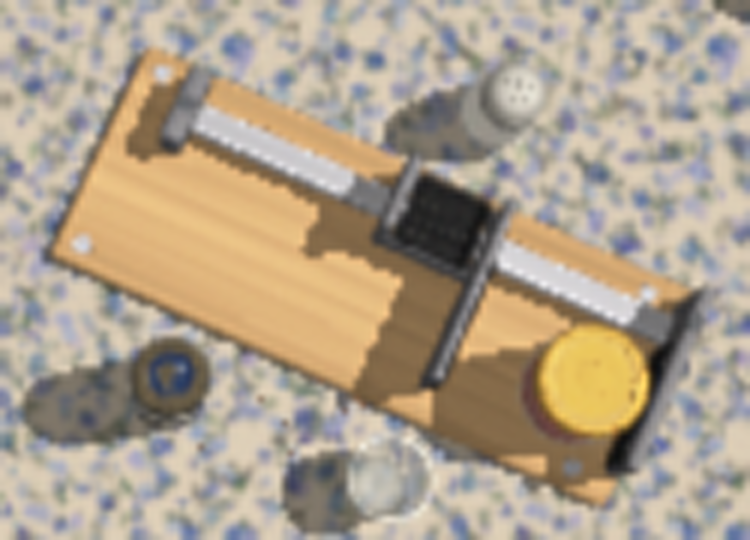

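View pics/scenez.png

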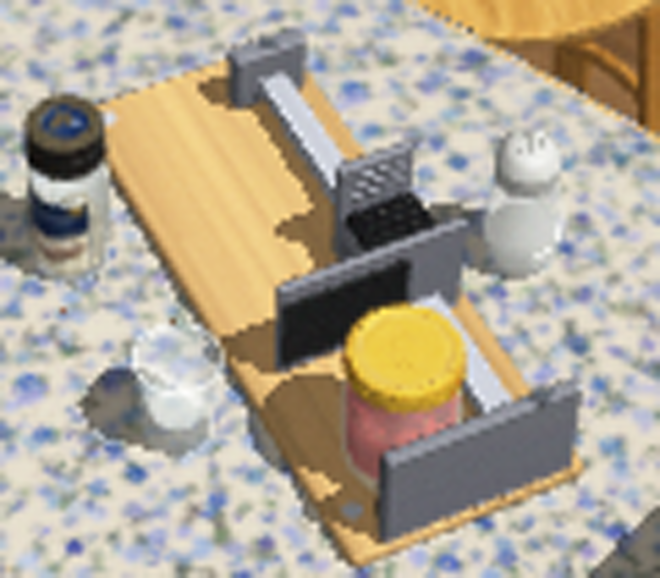

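The board fits as 329.5 x 129 mm with yaw of about -24.9°. The end stop predicted from that fit matches its measured position to within a few mm. Next I refine the jaw position in clamp axes.

```bash
cat >> h.py <<'E'
C0=np.array([.485,-.0993]); YAW=np.radians(-24.9)
def toclamp(P):
    P=np.asarray(P); q=P[...,:2]-C0; c,s=np.cos(YAW),np.sin(YAW)
    return np.stack([q[...,0]*c+q[...,1]*s,-q[...,0]*s+q[...,1]*c,P[...,2]],-1)
E
python3 - <<'E'
from h import *
for n in ('top','scene'):
    d=np.load(f'{n}0.npy'); Q=toclamp(cloud(n,d)); x,y,z=Q[...,0],Q[...,1],Q[...,2]
    for nm,m in (('bar strip',(abs(x-.035)<.02)&(d>0)),):
        for a in np.arange(-.17,.17,.005):
            k=m&(y>a)&(y<=a+.005)
            if k.any(): print(n,a.round(3),k.sum(),np.percentile(z[k],[10,50,90]).round(3))
    k=(z>.045)&(y>.11)&(y<.15)&(abs(x-.035)<.05); print('end',x[k].min(),x[k].max(),y[k].min(),y[k].max())
    P=cloud(n,d); k=(z>.15)&(P[...,0]>.2)&(P[...,1]<.7)&(P[...,1]>.2)&(d>0); print(P[k].min(0),P[k].max(0))
E
```

```text
top -0.165 17 [0.074 0.078 0.082]
top -0.16 38 [0.032 0.073 0.081]
top -0.155 27 [0.012 0.033 0.069]
top -0.15 15 [0.013 0.03  0.034]
top -0.145 13 [0.011 0.025 0.035]
top -0.14 16 [0.013 0.03  0.037]
top -0.135 11 [0.012 0.029 0.034]
top -0.13 17 [0.015 0.03  0.036]
top -0.125 11 [0.012 0.031 0.034]
top -0.12 16 [0.012 0.024 0.033]
top -0.115 18 [0.01  0.028 0.034]
top -0.11 18 [0.012 0.015 0.036]
top -0.105 18 [0.011 0.017 0.037]
top -0.1 21 [0.011 0.02  0.033]
top -0.095 18 [0.01  0.016 0.035]
top -0.09 18 [0.012 0.018 0.033]
top -0.085 17 [0.01  0.017 0.032]
top -0.08 19 [0.01  0.015 0.034]
top -0.075 18 [0.01  0.016 0.035]
top -0.07 17 [0.012 0.02  0.037]
top -0.065 21 [0.011 0.02  0.036]
top -0.06 10 [0.013 0.029 0.033]
top -0.055 9 [0.072 0.077 0.082]
top -0.05 33 [0.033 0.074 0.085]
top -0.045 14 [0.028 0.038 0.057]
top -0.04 20 [0.05  0.055 0.057]
top -0.035 20 [0.047 0.055 0.058]
top -0.03 23 [0.042 0.052 0.058]
top -0.025 20 [0.049 0.055 0.058]
top -0.02 21 [0.037 0.053 0.057]
top -0.015 22 [0.037 0.056 0.06 ]
top -0.01 23 [0.039 0.053 0.056]
top -0.005 24 [0.035 0.053 0.0
[... 2789 characters left out ...]
]
scene 0.08 17 [0.01  0.028 0.034]
scene 0.085 12 [0.011 0.012 0.032]
scene 0.09 20 [0.012 0.027 0.032]
scene 0.095 17 [0.011 0.028 0.035]
scene 0.1 18 [0.01  0.03  0.036]
scene 0.105 15 [0.013 0.028 0.034]
scene 0.11 16 [0.011 0.015 0.034]
scene 0.115 38 [0.014 0.034 0.049]
scene 0.12 77 [0.017 0.04  0.052]
scene 0.125 19 [0.028 0.051 0.055]
scene 0.13 11 [0.011 0.051 0.054]
scene 0.135 2 [0.017 0.03  0.042]
scene 0.145 6 [0.01  0.012 0.014]
scene 0.15 3 [0.011 0.011 0.011]
scene 0.155 4 [0.008 0.011 0.013]
scene 0.16 4 [0.009 0.011 0.013]
end 0.01455917378099341 0.05797834107189681 0.11776983883476647 0.1359679461634004
[0.20163218 0.32035801 0.15027005] [0.68018101 0.69989573 0.59529934]
```

The channel centre is at clamp (35, -22) mm, so jaw ≈ 0.038 and the push is about 112 mm. I turn first so that tool x = clamp +y and tool y = clamp +x, and close the fingers.

arm_command(
  motion=[
    [[0,0,0],[0,0,7],1],
    [[0,0,0],[0,0,7],1],
    [[0,0,0],[0,0,7],1],
    [[0,0,0],[0,0,7],1],
    [[0,0,0],[0,0,7],1],
    [[0,0,0],[0,0,7],1],
    [[0,0,0],[0,0,7],1],
    [[0,0,0],[0,0,7],1],
  ],
  force=20,
)

```text
time: 1.77
position: [0.2578, 0.5967, 0.2366]
tool_rot: [-2.013, -2.412, -0.0]
ft_force: [0.4, -0.2, 1.1]
grip_width: 0.477
```

arm_command(
  motion=[
    [[0,0,0],[0,0,7],1],
    [[0,0,0],[0,0,7],1],
    [[0,0,0],[0,0,7],1],
    [[0,0,0],[0,0,7],1],
    [[0,0,0],[0,0,7],1],
    [[0,0,0],[0,0,0.4],1],
    [[0,0,0],[0,0,0],1],
  ],
)

```text
time: 2.35
position: [0.2577, 0.5968, 0.2366]
tool_rot: [2.643, 1.697, 0.0]
ft_force: [0.4, 0.7, 0.1]
grip_width: 0.023
```

```bash
cat > st.py <<'E'
from h import *
s=ctrl.get_state(); R=cv2.Rodrigues(s['tool_rot'])[0]
print(s['time'],s['position'].round(4),'clamp',(toclamp(s['position'])*1000).round(1),'yang',np.degrees(np.arctan2(R[1,1],R[0,1])).round(2),'z',R[:,2].round(3),'F',s['ft_force'].round(1),'g',round(s['grip_width'],2),s['joint_positions'].round(2))
E
python3 st.py
```

```text
2.35 [0.2577 0.5968 0.2366] clamp [-499.2  535.7  236.6] yang -24.59 z [ 0.  0. -1.] F [0.4 0.7 0.1] g 0.02 [-1.31  0.32  0.14  1.46 -0.04  1.37 -1.6 ]
```

arm_command(
  motion=[
    [[-12,12,0],[0,0,0],1],
    [[-22,26,0],[0,0,0],1],
    [[-23,26,0],[0,0,0],1],
    [[-23,26,0],[0,0,0],1],
    [[-23,26,0],[0,0,0],1],
    [[-23,26,0],[0,0,0],1],
    [[-23,26,0],[0,0,0],1],
    [[-23,24,0],[0,0,0],1],
  ],
)

```text
time: 3.02
position: [0.3609, 0.3582, 0.2368]
tool_rot: [-2.644, -1.697, -0.001]
ft_force: [-0.1, 0.8, 1.0]
grip_width: 0.006
```

arm_command(
  motion=[
    [[-24,21,0],[0,0,0],1],
    [[-24,21,0],[0,0,0],1],
    [[-24,21,0],[0,0,0],1],
    [[-24,21,0],[0,0,0],1],
    [[-24,21,0],[0,0,0],1],
    [[-24,21,0],[0,0,0],1],
    [[-24,21,0],[0,0,0],1],
    [[-24,21,0],[0,0,0],1],
  ],
)

```text
time: 3.68
position: [0.4324, 0.1138, 0.2369]
tool_rot: [-2.643, -1.698, -0.002]
ft_force: [0.8, 0.2, -0.4]
grip_width: 0.008
```

```bash
python3 st.py
```

```text
3.6833 [0.4324 0.1138 0.2369] clamp [-137.4  171.2  236.9] yang -24.56 z [ 0.001  0.001 -1.   ] F [ 0.8  0.2 -0.4] g 0.01 [-0.88 -0.15  0.52  1.94  0.08  1.34 -0.82]
```

arm_command(
  motion=[
    [[-24,21.5,0],[0,0,0],1],
    [[-24,21.5,0],[0,0,0],1],
    [[-24,21.5,0],[0,0,0],1],
    [[-24,21.5,0],[0,0,0],1],
    [[-24,21.5,0],[0,0,0],1],
    [[-24,21.5,0],[0,0,0],1],
    [[-24,21.5,0],[0,0,0],1],
    [[-24,21.5,0],[0,0,0],1],
  ],
)

```text
time: 4.35
position: [0.5083, -0.1325, 0.2371]
tool_rot: [2.643, 1.699, 0.003]
ft_force: [0.8, -0.4, -1.0]
grip_width: 0.005
```

arm_command(
  motion=[
    [[0,0,20],[0,0,0],1],
    [[0,0,30],[0,0,0],1],
    [[0,0,30],[0,0,0],1],
    [[0,0,20],[0,0,0],1],
    [[0,0,0],[0,0,0],1],
  ],
)

```text
time: 4.77
position: [0.5049, -0.1304, 0.1327]
tool_rot: [-2.64, -1.695, 0.01]
ft_force: [-1.1, 0.3, -0.3]
grip_width: 0.004
```

```bash
python3 st.py; python3 - <<'E'
from h import *
im,d=optics.get_image('scene'); np.save('s1.npy',d); cv2.imwrite('pics/s1.png',cv2.resize(im[130:285,255:435],None,fx=4,fy=3.8,interpolation=cv2.INTER_CUBIC))
im,d=optics.get_image('top'); cv2.imwrite('pics/t1.png',cv2.resize(im[150:280,280:440],None,fx=4.5,fy=4.5,interpolation=cv2.INTER_CUBIC))
E
```

```text
4.7667 [ 0.5049 -0.1304  0.1327] clamp [ 31.1 -19.8 132.7] yang -24.6 z [-0.007 -0.    -1.   ] F [-1.1  0.3 -0.3] g 0.0 [-0.61  0.17  0.89  1.92 -0.15  1.13 -0.09]
```

View pics/s1.png

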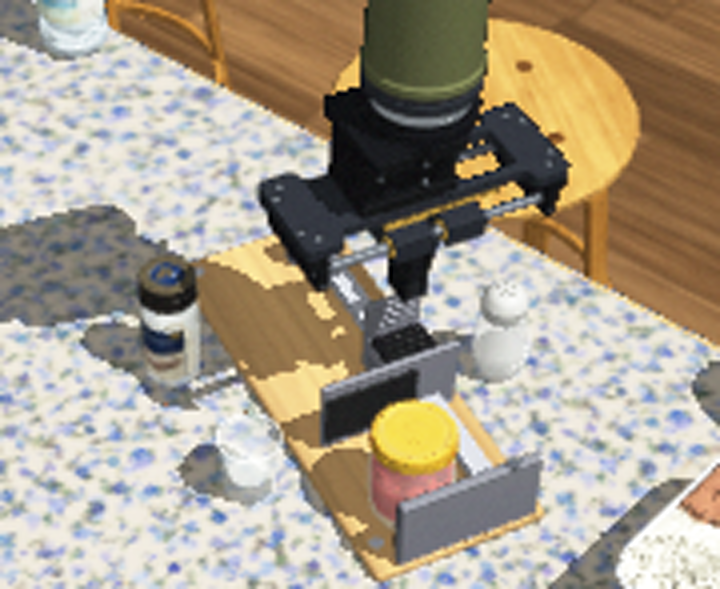

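View pics/t1.png

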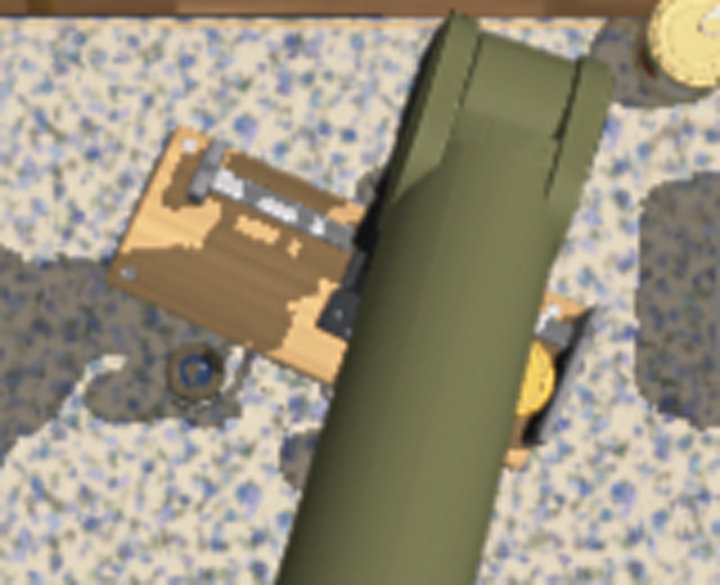

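The gripper is closed and directly over the black channel (scene crop, about (405,300)). Everything else is standing. Descending into the channel.

arm_command(
  motion=[
    [[0,4,10],[0,0,0],1],
    [[0,0,15],[0,0,0],1],
    [[0,0,15],[0,0,0],1],
    [[0,0,12],[0,0,0],1],
    [[0,0,0],[0,0,0],1],
  ],
)

```text
time: 5.28
position: [0.5112, -0.1323, 0.084]
tool_rot: [-2.644, -1.695, 0.001]
ft_force: [-0.2, 0.4, -0.1]
grip_width: 0.004
```

```bash
python3 st.py
```

```text
5.2833 [ 0.5112 -0.1323  0.084 ] clamp [ 37.7 -18.8  84. ] yang -24.69 z [-0.001  0.    -1.   ] F [-0.2  0.4 -0.1] g 0.0 [-0.56  0.26  0.87  1.95 -0.23  1.03 -0.02]
```

arm_command(
  motion=[
    [[0,-2,8],[0,0,0],1],
    [[0,0,8],[0,0,0],1],
    [[0,0,4],[0,0,0],1],
    [[0,0,4],[0,0,0],1],
    [[0,0,2],[0,0,0],1],
    [[0,0,0],[0,0,0],1],
    [[0,0,0],[0,0,0],1],
  ],
)

```text
time: 5.87
position: [0.5105, -0.1318, 0.0591]
tool_rot: [2.646, 1.693, 0.002]
ft_force: [0.5, 1.1, 4.8]
grip_width: 0.006
```

```bash
python3 st.py
```

```text
5.8667 [ 0.5105 -0.1318  0.0591] clamp [ 36.8 -18.7  59.1] yang -24.76 z [ 0.001  0.    -1.   ] F [0.5 1.1 4.8] g 0.01 [-0.54  0.3   0.85  1.98 -0.27  0.98  0.  ]
```

The vertical force is 4.8 N, which means about 8 mm of press and matches the tip height. I hold it 1 mm deeper and push back.

arm_command(
  motion=[
    [[2,0,1],[0,0,0],1],
    [[4,0,0],[0,0,0],1],
    [[5,0,0],[0,0,0],1],
    [[6,0,0],[0,0,0],1],
    [[6,0,0],[0,0,0],1],
    [[6,0,0],[0,0,0],1],
  ],
)

```text
time: 6.37
position: [0.5221, -0.1064, 0.058]
tool_rot: [2.646, 1.692, -0.001]
ft_force: [-0.3, -3.4, 4.2]
grip_width: 0.006
```

```bash
python3 st.py; python3 - <<'E'
from h import *
im,d=optics.get_image('scene'); cv2.imwrite('pics/s2.png',cv2.resize(im[130:285,255:435],None,fx=4,fy=3.8,interpolation=cv2.INTER_CUBIC))
E
```

```text
6.3667 [ 0.5221 -0.1064  0.058 ] clamp [36.7  9.2 58. ] yang -24.81 z [ 0.    -0.001 -1.   ] F [-0.3 -3.4  4.2] g 0.01 [-0.58  0.31  0.83  1.96 -0.28  0.98 -0.05]
```

View pics/s2.png

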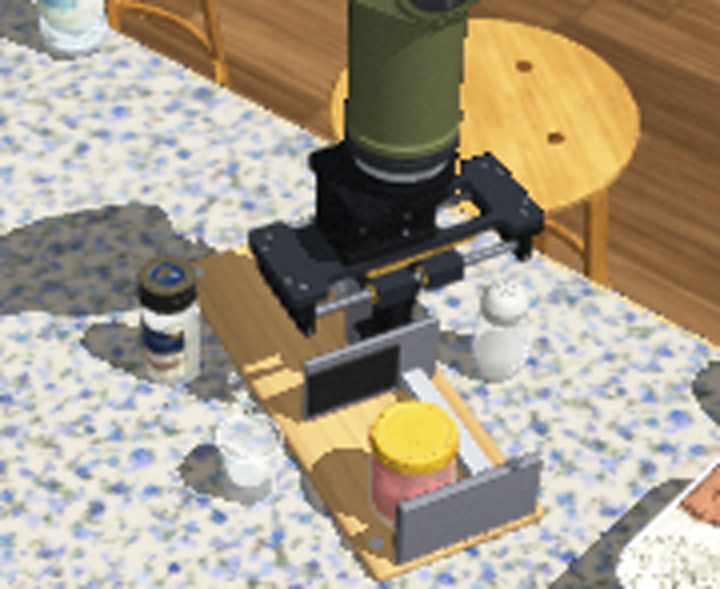

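The jaw is moving back freely with about 3 N of push. Continuing.

arm_command(
  motion=[
    [[9,0,0],[0,0,0],1],
    [[11,0,0],[0,0,0],1],
    [[11,0,0],[0,0,0],1],
    [[11,0,0],[0,0,0],1],
    [[11,0,0],[0,0,0],1],
    [[11,0,0],[0,0,0],1],
    [[11,0,0],[0,0,0],1],
    [[8,0,0],[0,0,0],1],
  ],
)

```text
time: 7.08
position: [0.5572, -0.0303, 0.0579]
tool_rot: [2.645, 1.693, -0.0]
ft_force: [-0.5, -2.4, 5.6]
grip_width: 0.006
```

```bash
python3 st.py
```

```text
7.0833 [ 0.5572 -0.0303  0.0579] clamp [36.5 92.9 57.9] yang -24.76 z [ 0.001 -0.001 -1.   ] F [-0.5 -2.4  5.6] g 0.01 [-0.67  0.36  0.79  1.9  -0.3   1.   -0.18]
```

arm_command(
  motion=[
    [[4,0,0],[0,0,0],1],
    [[4,0,0],[0,0,0],1],
    [[3,0,0],[0,0,0],1],
    [[2,0,0],[0,0,0],1],
    [[0,0,0],[0,0,0],1],
  ],
)

```text
time: 7.5
position: [0.5612, -0.0211, 0.0578]
tool_rot: [2.646, 1.691, -0.006]
ft_force: [-3.7, -5.5, 6.1]
grip_width: 0.003
```

```bash
python3 st.py
```

```text
7.5 [ 0.5612 -0.0211  0.0578] clamp [ 36.2 103.1  57.8] yang -24.84 z [-0.002 -0.003 -1.   ] F [-3.7 -5.5  6.1] g 0.0 [-0.68  0.37  0.79  1.89 -0.31  1.01 -0.19]
```

arm_command(
  motion=[
    [[3,0,0],[0,0,0],1],
    [[2,0,0],[0,0,0],1],
    [[0,0,0],[0,0,0],1],
    [[0,0,0],[0,0,0],1],
  ],
)

```text
time: 7.83
position: [0.5612, -0.021, 0.0577]
tool_rot: [2.647, 1.686, -0.014]
ft_force: [-9.3, -13.9, 10.7]
grip_width: 0.006
```

```bash
python3 st.py; python3 - <<'E'
from h import *
im,d=optics.get_image('scene'); cv2.imwrite('pics/s3.png',cv2.resize(im[130:285,255:435],None,fx=4,fy=3.8,interpolation=cv2.INTER_CUBIC))
E
```

```text
7.8333 [ 0.5612 -0.021   0.0577] clamp [ 36.2 103.1  57.7] yang -25.02 z [-0.006 -0.007 -1.   ] F [ -9.3 -13.9  10.7] g 0.01 [-0.68  0.38  0.79  1.89 -0.3   1.01 -0.2 ]
```

View pics/s3.png

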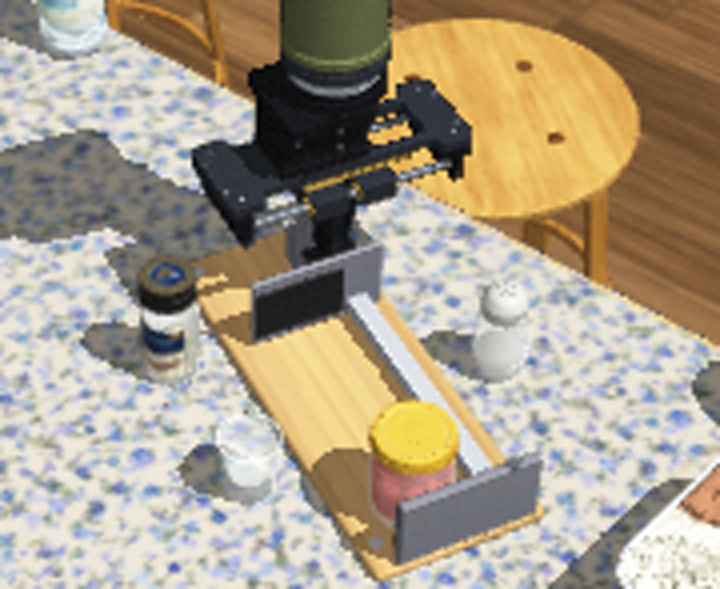

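Contact position is unchanged while the force rose to about 17 N, so the jaw is against the end stop. I unload most of the side push while staying in contact, then lift straight out.

arm_command(
  motion=[
    [[-4,0,0],[0,0,0],1],
    [[-2,0,-2],[0,0,0],1],
    [[0,0,-4],[0,0,0],1],
    [[0,0,-6],[0,0,0],1],
    [[-4,0,-6],[0,0,0],1],
    [[-3,0,-10],[0,0,0],1],
    [[0,0,-15],[0,0,0],1],
    [[0,0,-20],[0,0,0],1],
  ],
)

```text
time: 8.55
position: [0.5579, -0.0247, 0.1207]
tool_rot: [-2.644, -1.693, 0.002]
ft_force: [-0.7, 0.7, 0.2]
grip_width: 0.002
```

arm_command(
  motion=[
    [[0,0,-25],[0,0,0],1],
    [[0,0,-30],[0,0,0],1],
    [[0,0,-30],[0,0,0],1],
    [[0,0,-20],[0,0,0],1],
    [[0,0,0],[0,0,0],1],
  ],
)

```text
time: 8.97
position: [0.5615, -0.0249, 0.231]
tool_rot: [2.643, 1.694, 0.014]
ft_force: [1.2, -0.8, 0.5]
grip_width: 0.006
```

```bash
python3 st.py; python3 - <<'E'
from h import *
im,d=optics.get_image('scene'); cv2.imwrite('pics/s4.png',cv2.resize(im[130:285,255:435],None,fx=4,fy=3.8,interpolation=cv2.INTER_CUBIC))
Q=toclamp(cloud('scene',d)); x,y,z=Q[...,0],Q[...,1],Q[...,2]
for a in np.arange(.05,.145,.004):
    k=(d>0)&(abs(x-.035)<.02)&(y>a)&(y<=a+.004)&(z<.1)
    if k.any(): print(a.round(3),k.sum(),np.percentile(z[k],[10,50,90]).round(3))
for t in ('jam_jar','shot_glass','spice_jar','shaker','fruit_tin','yoghurt_pot'):
    for r in models.search_frame('scene',t)[:1]: print(t,round(r['conf'],2),toworld('scene',r['location']).round(3))
E
```

```text
8.9667 [ 0.5615 -0.0249  0.231 ] clamp [ 38.1  99.7 231. ] yang -24.71 z [ 0.009  0.003 -1.   ] F [ 1.2 -0.8  0.5] g 0.01 [-0.77  0.16  0.86  1.72 -0.13  1.31 -0.32]
0.05 26 [0.013 0.033 0.064]
0.054 99 [0.025 0.054 0.075]
0.058 77 [0.018 0.052 0.08 ]
0.062 3 [0.023 0.075 0.077]
0.082 3 [0.055 0.058 0.059]
0.086 11 [0.05  0.054 0.056]
0.09 14 [0.051 0.053 0.057]
0.094 11 [0.05  0.054 0.056]
0.098 15 [0.05  0.052 0.056]
0.102 16 [0.05  0.052 0.055]
0.106 18 [0.034 0.052 0.08 ]
0.11 80 [0.05  0.065 0.081]
0.114 35 [0.043 0.065 0.083]
0.118 7 [0.022 0.049 0.08 ]
0.122 8 [0.02  0.04  0.051]
0.126 6 [0.016 0.037 0.053]
0.134 2 [0.012 0.029 0.046]
0.138 2 [0.01  0.012 0.013]
0.142 4 [0.01  0.013 0.015]
jam_jar 0.78 [ 0.409 -0.211  0.099]
shot_glass 0.69 [ 0.556 -0.179  0.051]
spice_jar 0.74 [ 0.407 -0.003  0.075]
shaker 0.76 [ 0.554 -0.178  0.052]
fruit_tin 0.89 [ 0.652 -0.36   0.057]
yoghurt_pot 0.97 [0.444 0.382 0.069]
```

View pics/s4.png

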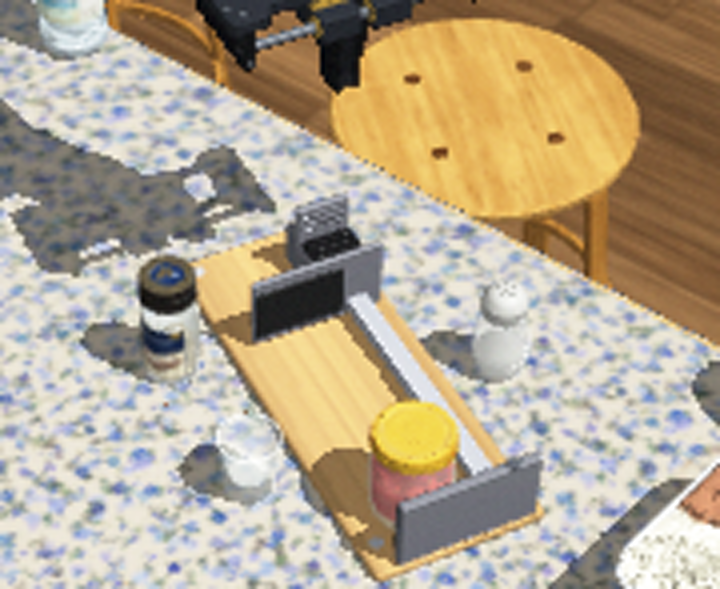

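The thumb stop sits against the end stop, the pad is up (about 53 mm), and the other things are where they were. The network's "shot_glass" hit was a mix-up with the shaker: the glass is unmoved at crop (247,450). Handing in.

```bash
python3 -c "
from h import *
print(ctrl.close_job())"
```

```text
the job is handed in; nothing more can be done
None
```

The jar clamp is open. I closed the fingers, pressed the release pad down about 8–9 mm, and pushed the jaw back about 112 mm to the end stop. I then eased off the side push, lifted straight out and handed the job in at about 9 s. No verdict is reported at hand-in.

- **At the stop:** the contact position stayed the same while the push rose from about 7 N to 17 N, so the jaw was fully home.
- **After lifting:** depth puts the jaw at about 0.15 m and the pad face back up at about 53 mm. The arm is clear at z = 0.23 m with almost no wrist force.
- **Loose things:** the jam jar, spice jar, shaker, fruit tin and yoghurt pot were found within 5 mm of their first positions.
- **Check that disagreed:** the final network answer for the shot glass gave the shaker's position. I checked the glass by eye instead, and it stands at the same place in the picture as before.

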